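Put the marble cup away and close the sliding-door case

TASK

Stand the wooden cup, with its marble still in it, upright inside the open compartment of the display case, then slide the blue door along its track until it presses the rubber seal and the catch clicks behind it, so that it stays shut when let go. Move the door gently and do not force it against the frame; leave the pinch pots and the jar where they are.

Things in the scene. Friction and masses are not known exactly. Their poses are not given: they have to be found in the camera images.
- case: Wooden display case fixed to the shelf, 180 (x) x 360 (y) x 87 mm high, sides 10 mm thick. Origin: centre of its underside; z up; its y axis is the door's track. The -y half is the open compartment, the +y half has a fixed deck (top 75 mm high). Rails on both long sides and the closing jamb at the -y end rise to 87 mm. Pushing case or door with more than 24 N is too much.
- door (a joint): Blue sliding door, m along the case's y: 0.13 to 0.155 = open at the start; shut and held by the catch it reads 0 to 0.018, depending on how the keeper is set. Panel 148 (x) x 172 (y) x 8 mm, top face 83.5 mm above the shelf; at 0 it spans y = -166 to +6 mm of the case. About 0.3 to 0.5 kg, 2.5 N of friction; over the last 45 mm the catch drags with 1 N more.
- catch (a joint): Spring catch at the +x rail, m pressed aside: 0 = popped in (behind the door once shut; also while the door is far open), up to 0.005 = pushed aside by the passing door. Catch and a black rubber seal strip (75 to 84 mm high, face at y = -158 to -142 mm) sit on a brass keeper fixed anywhere in a 16 mm range along the track, not measured.
- opening (a point): Point on the compartment's floor, 6 mm above the shelf, at x = 0, y = -82.5 mm of the case. The compartment inside is 160 (x) by 170 mm (y: -170 to 0 mm of the case), open above except under door and seal. Closing: over the last 8 mm the door squeezes the seal (3 N rising to 11 N); 12 to 15 N in all clicks the catch, 2 mm on is a hard stop; let go too soon, it springs back.
- door_handle (a point): Centre of the brass handle bar standing on the middle of the door, moving with it: 60 mm along the case's x, 12 mm thick along the case's y, 30 mm high (83.5 to 113.5 mm above the shelf). It is at x = 0, y = -80 mm + the door joint value in the case. The door shuts towards the case's -y.
- cup: Pale wooden cup, straight-sided, 54 mm across, 60 mm high, 5 mm wall, 6 mm bottom, 0.12 kg. Origin: centre of its underside; z up. Stands upright at the start, in one of three places shared with the pinch pots.
- marble_center (a point): Centre of the green glass marble (22 mm across) that lies loose in the cup.
- pot_a: White pinch pot (bowl, 64 mm across, 42 mm high), loose; origin at the centre of its underside. Leave alone.
- pot_b: Blue pinch pot (bowl, 64 mm across, 42 mm high), loose; origin at the centre of its underside. Leave alone.
- jar: Rust-orange pottery jar, 150 mm across, 175 mm high, loose; origin at the centre of its underside. Leave alone.
Mind the look-alikes: they are no part of the job. Of the things like the cup, leave any that is green; of the rest the larger one is meant.

How it is judged (in metres and radians):
On the way, in this order (a step that is already met when the one before it is completed fails the run):
1. the cup stands upright in the open compartment with the marble in it, let go (z of cup in the frame of case between 0.003 and 0.012 m and y of cup in the frame of case between -0.15 and -0.02 m and x of cup in the frame of case between -0.065 and 0.065 m and angle between cup's own z axis and vertical below 0.1 rad and horizontal distance between marble_center and cup below 0.024 m and distance between marble_center and cup below 0.05 m and contact force between cup and the fingers below 0.1 N and linear speed of cup below 0.02 m/s), for 0.2 s.
2. the door is shut on its catch, not being pushed (value of joint door below 0.02 m and value of joint catch below 0.0012 m and contact force between case and the fingers below 0.5 N), for 0.3 s.
At the end, for the whole second after the job is handed in: The door reads below 20 mm with the catch popped in (below 1.2 mm), so it is held shut; the cup stands upright (0.1 rad), at rest and not held, on the compartment's floor, its centre 20 to 150 mm to -y of the case's middle and within 65 mm of its centre line, the marble in it (all of step 1 and value of joint door below 0.02 m and value of joint catch below 0.0012 m); the robot touches nothing.
It fails at once if the door or case is pushed with more than 24 N (contact force between case and the fingers above 24 N or contact force between case and the arm above 24 N).
It fails at once if a pinch pot is shifted more than 20 mm or tipped ((distance of pot_a from where it was at the start of the episode above 0.02 m or angle between pot_a's own z axis and vertical above 0.3 rad) or (distance of pot_b from where it was at the start of the episode above 0.02 m or angle between pot_b's own z axis and vertical above 0.3 rad)).
It fails at once if the jar is shifted more than 20 mm or tipped (distance of jar from where it was at the start of the episode above 0.02 m or angle between jar's own z axis and vertical above 0.3 rad).
It also fails if it takes over 69 s, if anything falls off the work surface, if the arm or the gripper's body presses on something with over 40 N, if the wrist force passes 120 N, or if a joint passes its speed limit or range.

ROBOT

A 6-joint arm with a two-finger parallel gripper is mounted at the origin on the work surface. World frame = base frame: x ahead of the robot, y to its left, z up, the work surface at z = 0. Lengths are in mm, angles in rad, forces in N, time in s.
With the tool pointing down it reaches from about 350 to 775 mm from the base axis. Payload 7.3 kg.
Tool frame: the origin (TCP) lies at the very end of the fingers, on their centre line; the grasp point (between the pads) lies 19 mm behind it; x points along the fingers, z is the direction in which the jaws open and shut, and the axes are right-handed (so a half turn about x gives the same grasp; the last joint's range is limited). The gripper opens to 92 mm and grips with 3 to 60 N. Pads are 19 mm wide; open, the fingers measure 130 mm over their backs; the gripper's body (75 mm by 190 mm) begins 47 mm behind the grasp point.
Start: joints at [0.986, 0.342, 1.524, -0, 1.275, -0.146], TCP at [223.037, 475.289, 226.741] pointing down, gripper open.
Joint ranges: [-2.53, 2.53], [-0.77, 2.02], [0.04, 2.7], [-1, 4.14], [0.28, 2.66], [-3.11, 3.11]. Speed limits (rad/s): [2.57, 2.57, 3.14, 3.14, 3.14, 3.14].

INTERFACE

Orientations are given as [roll, pitch, yaw] about the fixed x, y, z axes, in that order (R = Rz(yaw) Ry(pitch) Rx(roll)).
In Python, from plant import * gives the robot as it stands.
- The arm moves only by the tool carry_out, never from a script. Its argument "rows" is a list of rows, each a list of 4 numbers: the shift along the world's x, y, z in mm, then the turn about the world's z in degrees. In form: [[x, y, z, twist], ...]. A call has 1 to 20 rows; each row is the pose to reach, as a shift and turn from the pose measured when the call began; what a row does not reach only later rows make up. A row lasts 1/12 s, in which the tool goes at most 41.7 mm and 7.16 degrees, less where a joint would pass 70% of its speed; a pose out of reach is approached as far as the arm can. A call with a gripper value outside its range is refused whole. "hand" is the finger opening in mm, from 0 to 91.8, set as the call begins (left out, the last holds). The fingers move at their own pace and stop on an object; the grip force is fixed at half the most. Time passes only in rows, so rows that repeat a pose let the fingers close. It gives the time, the measured TCP pose, the force and the opening at its end, in the units of the state.
- get_obs(): the state, without advancing time (a new reading comes with each control period).
- capture(name): name is "scene" or "top"; returns the picture (400x640x3 uint8, red, green, blue); there is no depth.
- camera_info(name): a dict with "camera_matrix" (3x3 intrinsics, pixels), "pose" (4x4, takes a point from camera to world coordinates). Camera axes: x right, y down, z forward; pixel columns grow to the right and rows downward; lengths in mm; the calibration is good to about 2 mm. A picture is of the moment at which its call begins. camera_info takes no time and is no camera call.
- close_job(): hands the job in, once; it reports no verdict.
The state is a dict: "time": time; "joint_positions": joint angles; "dq": joint speeds; "tau": joint torques, N m; "tool_pos": TCP position; "tcp_rot": TCP orientation; "contact_force": force on the tool from outside, world axes, zero at the start; "moment": the same for the moment, N m; "grip_width": finger opening in mm.
Only numpy, scipy, OpenCV 4.12 (cv2) and the standard library are available. Lean on these libraries where they do the work, as an engineer would, in place of code of your own. Each camera call takes 0.05 s, during which the arm holds its last target. There are 200 camera calls.

## Working session

There is one attempt and no reset: what is moved stays moved. The work goes in short steps, Python scripts to look and compute and a tool call to move; the robot and the scene stay as the last step left them, time stands still between calls to the robot, and variables do not carry over. Pictures are saved under pics/ and viewed, about 8 in all and at most 12, crops included, and the job is handed in when it is done.

Besides the shell and the picture viewer there is one more tool, called after "Call:" in YAML: its name, and indented under it one key for each argument. carry_out: Moves the arm, as the interface text tells. Its arguments: {"type":"object","properties":{"rows":{"type":"array"},"hand":{"type":"number"}},"required":["rows"]}

```bash
mkdir -p pics; ls; python3 - <<'E'
from plant import *
import cv2,json
print(get_obs())
for n in("scene","top"):
    im=capture(n); cv2.imwrite(f"pics/{n}0.png",im[:,:,::-1]); print(n,camera_info(n))
E
```

```text
pics
{'time': 0.0, 'joint_positions': array([ 9.85996035e-01,  3.42707377e-01,  1.52500579e+00, -3.56801595e-06,
        1.27538801e+00, -1.46019367e-01]), 'dq': array([-0.00027863,  0.00207262,  0.00106228, -0.00124281,  0.00125036,
       -0.00023627]), 'tau': array([-2.58349050e-03, -4.31266594e+01, -2.44199646e+01,  7.14870170e-02,
        5.63182938e-02, -1.96111473e-04]), 'tool_pos': array([222.80632622, 474.93513782, 226.05684164]), 'tcp_rot': array([ 2.99783503,  1.5692878 , -2.15333384]), 'contact_force': array([-0.3251922 , -0.19541   ,  0.72994682]), 'moment': array([ 0.00583949,  0.01949175, -0.04644185]), 'grip_width': 92.0372270117857}
scene {'camera_matrix': array([[436.3069864 ,   0.        , 315.13814544],
       [  0.        , 436.3069864 , 196.0122618 ],
       [  0.        ,   0.        ,   1.        ]]), 'pose': array([[-7.78319555e-01,  3.94984417e-01, -4.88063501e-01,
         1.05112600e+03],
       [ 6.27635900e-01,  4.68299856e-01, -6.21907084e-01,
         5.26347630e+02],
       [-1.70835395e-02, -7.90368620e-01, -6.12393336e-01,
         7.71593779e+02],
       [ 0.00000000e+00,  0.00000000e+00,  0.00000000e+00,
         1.00000000e+00]])}
top {'camera_matrix': array([[383.65831137,   0.        , 325.25861579],
       [  0.        , 383.65831137, 197.51059147],
       [  0.        ,   0.        ,   1.        ]]), 'pose': array([[ 2.24388272e-02, -9.93393630e-01,  1.12541523e-01,
         3.92365712e+02],
       [-9.99545948e-01, -2.45560010e-02, -1.74614319e-02,
        -1.52136619e+02],
       [ 2.01096449e-02, -1.12098609e-01, -9.93493585e-01,
         8.71009882e+02],
       [ 0.00000000e+00,  0.00000000e+00,  0.00000000e+00,
         1.00000000e+00]])}
```

View pics/scene0.png

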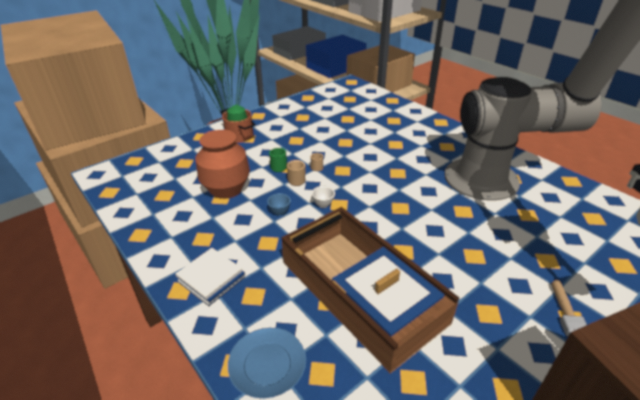

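View pics/top0.png

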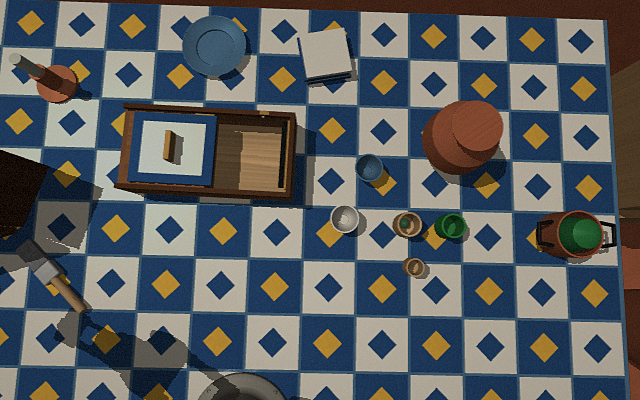

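The scene view shows the case at about (370,280), with the door towards the robot side. In the top view (right = world -y, up = +x):
- case: (117–297, 103–198)
- handle: (169,146)
- wooden cup candidate, with marble: (407,224)
- smaller look-alike: (415,268)
- green cup: (450,226)
- white pot: (344,219)
- blue pot: (369,168)
- jar: (463,137)

Next I'll zoom in.

```bash
cat > h.py <<'E'
import numpy as np, cv2
from plant import *
def ray(n,u,v,z):
    c=camera_info(n);K=c["camera_matrix"];P=c["pose"]
    d=P[:3,:3]@np.linalg.solve(K,[u,v,1.]);o=P[:3,3]
    return (o+d*(z-o[2])/d[2])[:2]
def proj(n,p):
    c=camera_info(n);P=c["pose"];q=P[:3,:3].T@(np.array(p,float)-P[:3,3]);r=c["camera_matrix"]@q
    return r[:2]/r[2]
E
python3 - <<'E'
from h import *
im=cv2.imread("pics/top0.png")
a=cv2.resize(im[95:205,110:310],None,fx=4,fy=4,interpolation=cv2.INTER_CUBIC)
cv2.imwrite("pics/c1.png",a)
b=cv2.resize(im[145:290,325:475],None,fx=4,fy=4,interpolation=cv2.INTER_CUBIC)
cv2.imwrite("pics/c2.png",b)
E
```

```text
(no output)
```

View pics/c1.png

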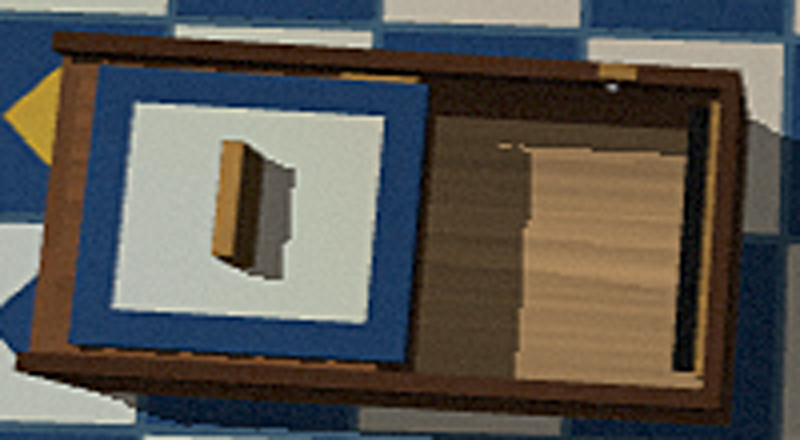

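View pics/c2.png

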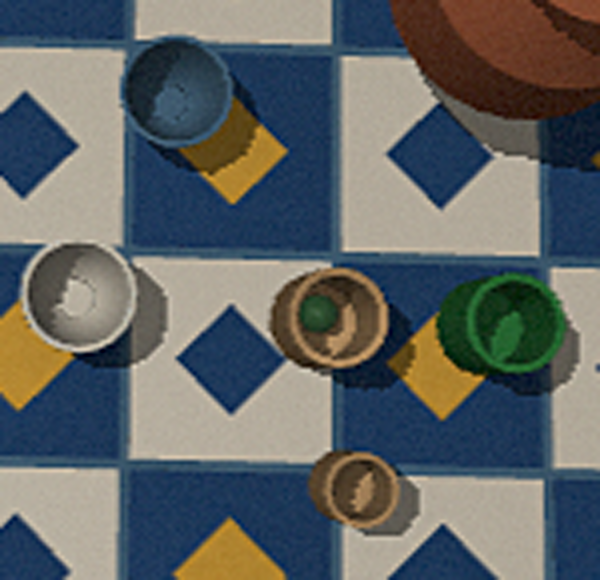

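The crops show these features:
- c1: the door corners are at about (98,65), (428,85), (405,362) and (72,345). The handle top is at (228,198), the seal at (690,240) and the catch at (612,85).
- c2: the larger wooden cup, holding the green marble, has its rim at (338,318). The smaller look-alike is at (360,490), the green cup at (515,322), the white pot at (79,297) and the blue pot at (177,91).

```bash
python3 - <<'E'
from h import *
def c(o,U,V): return (U+.5)/4-.5+o[0],(V+.5)/4-.5+o[1]
A=(110,95);B=(325,145)
f=lambda o,U,V,z:ray("top",*c(o,U,V),z)
door=np.array([f(A,*p,83.5) for p in((98,65),(428,85),(405,362),(72,345))])
print("door",door.round(1),door.mean(0))
ex=(door[0]+door[1]-door[2]-door[3])/2; ey=(door[0]+door[3]-door[1]-door[2])/2
print("len",np.hypot(*ex),np.hypot(*ey),"yaw",np.degrees([np.arctan2(-ex[0]*0+ex[1],ex[0]),np.arctan2(-ey[0],ey[1])]))
cs=np.array([f(A,*p,87) for p in((55,32),(740,72),(728,425),(18,360))]);print("case",cs.round(1),cs.mean(0))
for a,b in((0,1),(1,2),(2,3),(3,0)):print(np.hypot(*(cs[a]-cs[b])))
print("handle",f(A,228,198,113.5),"seal",f(A,700,238,84),"seal -> face",f(A,688,238,84))
for n,p,z in(("cup",(338,318),60),("small",(360,490),45),("green",(515,322),60),("white",(79,297),42),("blue",(177,91),42)):
    q=f(B,*p,z);print(n,q, proj("scene",[*q,z]))
print("cup w",f(B,289,318,60)-f(B,388,318,60),f(B,338,268,60)-f(B,338,368,60))
print("jar",ray("top",478,126,175))
# scene cross-check: cup rim
im=cv2.imread("pics/scene0.png");q=f(B,338,318,60)
cv2.imwrite("pics/c3.png",cv2.resize(im[140:300,250:410],None,fx=3.5,fy=3.5,interpolation=cv2.INTER_CUBIC))
E
```

```text
door [[654.6 239.2]
 [648.8  66.5]
 [501.4  70.3]
 [505.9 240.8]] [577.67353097 154.20781804]
len 148.0160273714305 171.6526243654667 yaw [-1.06568889 -1.71647255]
case [[670.5 261.1]
 [659.4 -97.4]
 [472.5 -97.1]
 [497.  265.7]] [574.87683613  83.08970856]
358.61072751138653
186.91782466037392
363.65834449936244
173.60959397631038
handle [577.85705558 154.52352465] seal [570.51488098 -79.13344983] seal -> face [570.34592464 -72.88821414]
cup [ 431.85132744 -345.4874167 ] [297.06014568 165.18203911]
small [ 341.22288925 -360.64950802] [317.81271078 156.54056129]
green [ 431.930777   -439.91487045] [278.51947207 152.13360179]
white [ 440.79264207 -209.1060343 ] [324.53941415 192.80474601]
blue [ 555.33325826 -261.13503091] [279.63319311 200.46952392]
cup w [-1.22905243 52.71124022] [52.95268491 -0.114994  ]
jar [ 613.62045925 -448.56838337]
```

View pics/c3.png

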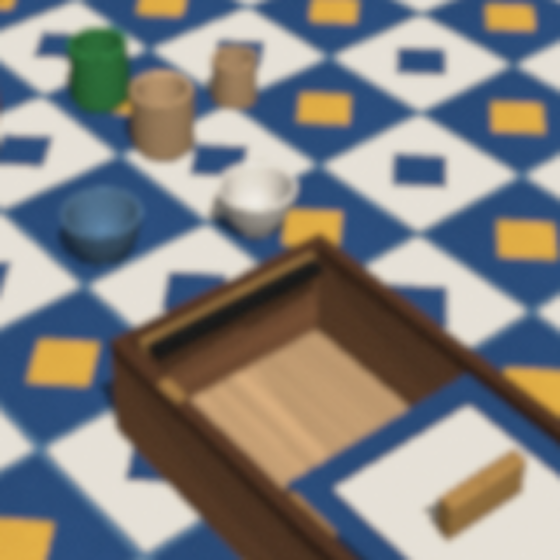

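The scene view confirms it: the cup rim at crop (162,83) lies within about 1.5 px of the prediction. Next I compute the tool's jaw direction and the offset to the cup.

```bash
cat >> h.py <<'E'
from scipy.spatial.transform import Rotation as Ro
def st():
    o=get_obs();R=Ro.from_euler("xyz",o["tcp_rot"]).as_matrix()
    j=np.degrees(np.arctan2(R[1,2],R[0,2]))
    print("t",round(o["time"],2),"tcp",o["tool_pos"].round(1),"jaw",j.round(2),"x",R[:,0].round(3),"F",o["contact_force"].round(2),"w",round(o["grip_width"],1),"q",o["joint_positions"].round(2))
    return o["tool_pos"],j
E
python3 -c "
from h import *
p,j=st();print(np.array([432,-345.5])-p[:2])"
```

```text
t 0.1 tcp [222.8 475.  226.1] jaw 64.86 x [-0.001 -0.001 -1.   ] F [ 0.8   0.31 -0.18] w 91.6 q [ 0.99  0.34  1.52  0.    1.28 -0.15]
[ 209.16252321 -820.48279691]
```

Call:
carry_out:
  rows:
    - [30,-25,0,-5]
    - [60,-50,0,-10]
    - [90,-75,0,-15]
    - [120,-100,0,-20]
    - [148,-126,0,-25]
    - [170,-160,0,-30]
    - [190,-195,0,-35]
    - [210,-230,0,-40]
    - [228,-266,0,-45]
    - [245,-302,0,-50]
    - [258,-340,0,-55]
    - [268,-379,0,-60]
    - [276,-418,0,-65]
    - [280,-458,0,-66.6]
    - [282,-498,0,-66.6]
    - [281,-538,0,-66.6]
    - [277,-578,0,-66.6]
    - [270,-617,0,-66.6]
    - [260,-656,0,-66.6]
    - [248,-694,0,-66.6]
  hand: 76

```text
time: 1.77
tool_pos: [470.1, -220.9, 225.7]
tcp_rot: [2.868, 1.569, 2.838]
contact_force: [0.3, -0.6, -0.3]
grip_width: 76.2
```

```bash
python3 -c "
from h import *
p,j=st();print(np.array([432,-345.5])-p[:2])"
```

```text
t 1.77 tcp [ 470.1 -220.9  225.7] jaw -1.74 x [-0.002  0.001 -1.   ] F [ 0.26 -0.61 -0.27] w 76.2 q [-0.59  0.33  1.54 -0.    1.27 -0.56]
[ -38.12056072 -124.60312367]
```

Call:
carry_out:
  rows:
    - [-12,-38,0,0]
    - [-24,-76,-10,0]
    - [-36,-114,-20,0]
    - [-38,-124.6,-50,0]
    - [-38,-124.6,-85,0]
    - [-38,-124.6,-110,0]
    - [-38,-124.6,-110,0]
    - [-38,-124.6,-110,0]

```text
time: 2.43
tool_pos: [431.6, -345.0, 114.8]
tcp_rot: [2.532, 1.566, 2.502]
contact_force: [-0.1, -0.1, 0.5]
grip_width: 75.8
```

```bash
python3 -c "
from h import *
p,j=st()
a=capture('top')[:,:,::-1];s=capture('scene')[:,:,::-1]
f=lambda i:cv2.resize(i,None,fx=4,fy=4,interpolation=cv2.INTER_CUBIC)
cv2.imwrite('pics/d.png',np.hstack([f(a[170:300,355:455]),f(s[90:220,260:355])]))"
```

```text
t 2.43 tcp [ 431.6 -345.   114.8] jaw -1.75 x [-0.004  0.003 -1.   ] F [-0.08 -0.06  0.54] w 75.8 q [-0.81  0.51  1.6  -0.    1.04 -0.78]
```

View pics/d.png

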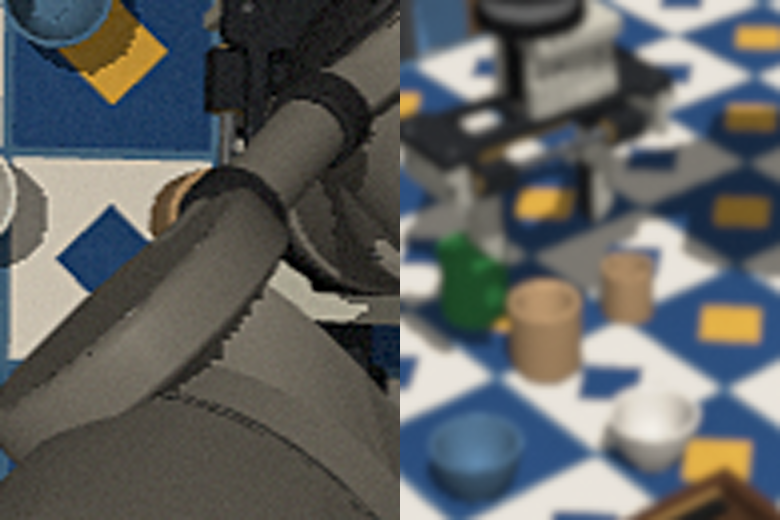

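The fingers hang astride the cup in the scene view (cup at crop (545,330), tips at about (470,200) and (595,210)). There is nothing in the way, so I descend and grip.

Call:
carry_out:
  rows:
    - [0.4,-0.5,-25,0]
    - [0.4,-0.5,-50,0]
    - [0.4,-0.5,-70,0]
    - [0.4,-0.5,-84,0]
    - [0.4,-0.5,-84,0]
    - [0.4,-0.5,-84,0]
    - [0.4,-0.5,-84,0]

```text
time: 3.12
tool_pos: [434.6, -347.5, 35.5]
tcp_rot: [-0.971, 1.566, -1.0]
contact_force: [-0.7, 0.0, 0.3]
grip_width: 75.9
```

Call:
carry_out:
  rows:
    - [0,0,0,0]
    - [0,0,0,0]
    - [0,0,0,0]
    - [0,0,0,0]
    - [0,0,0,0]
    - [0,0,0,0]
    - [0,0,0,0]
    - [0,0,0,0]
    - [0,0,0,0]
    - [0,0,0,0]
  hand: 40

```text
time: 3.95
tool_pos: [434.5, -347.6, 36.0]
tcp_rot: [-1.01, 1.566, -1.04]
contact_force: [-2.4, 0.8, 5.7]
grip_width: 52.1
```

Call:
carry_out:
  rows:
    - [0,0,8,0]
    - [0,0,25,0]
    - [0,0,50,0]
    - [0,0,80,0]
    - [0,0,110,0]
    - [0,0,130,0]
    - [0,0,130,0]
    - [0,0,130,0]

```text
time: 4.62
tool_pos: [434.8, -347.8, 166.8]
tcp_rot: [-0.928, 1.564, -0.957]
contact_force: [-0.4, 0.7, -2.4]
grip_width: 52.6
```

```bash
python3 -c "
from h import *
p,j=st()
s=capture('scene')[:,:,::-1]
f=lambda i:cv2.resize(i,None,fx=4,fy=4,interpolation=cv2.INTER_CUBIC)
cv2.imwrite('pics/e.png',f(s[60:210,240:400]))"
```

```text
t 4.62 tcp [ 434.8 -347.8  166.8] jaw -1.69 x [ 0.004 -0.006 -1.   ] F [-0.44  0.66 -2.36] w 52.6 q [-0.81  0.45  1.53 -0.    1.15 -0.78]
```

View pics/e.png

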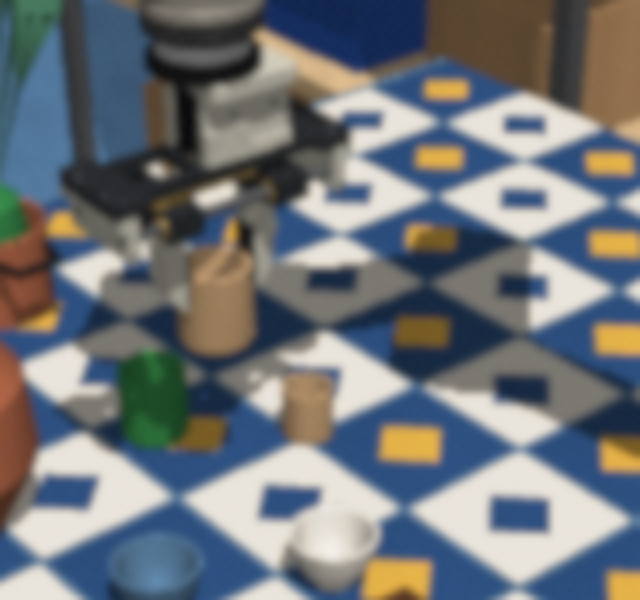

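The larger wooden cup is upright in the fingers and lifted, opening 52.6 mm, with the pots and look-alikes untouched. I carry it over the compartment.

Call:
carry_out:
  rows:
    - [4,10,0,0]
    - [12,30,0,0]
    - [23,57,0,0]
    - [35,87,0,0]
    - [47,117,0,0]
    - [59,147,0,0]
    - [71,177,0,0]
    - [83,207,0,0]
    - [95,237,0,0]
    - [107,267,0,0]
    - [119,297,0,0]
    - [129,322,0,0]
    - [136,338,0,0]
    - [138.4,345.3,0,0]
    - [138.4,345.3,0,0]
    - [138.4,345.3,0,0]
    - [138.4,345.3,0,0]

```text
time: 6.08
tool_pos: [571.9, -2.8, 164.8]
tcp_rot: [-1.425, 1.567, -1.455]
contact_force: [-0.7, -0.2, -0.9]
grip_width: 52.4
```

```bash
python3 -c "
from h import *
p,j=st()
a=capture('top')[:,:,::-1];s=capture('scene')[:,:,::-1]
f=lambda i,k:cv2.resize(i,None,fx=k,fy=k,interpolation=cv2.INTER_CUBIC)
cv2.imwrite('pics/g.png',np.hstack([f(a[85:205,170:310],3)[:360],f(s[190:310,270:400],3)]))"
```

```text
t 6.08 tcp [571.9  -2.8 164.8] jaw -1.74 x [ 0.    -0.004 -1.   ] F [-0.72 -0.16 -0.88] w 52.4 q [-0.14  0.48  1.48 -0.    1.18 -0.1 ]
```

View pics/g.png

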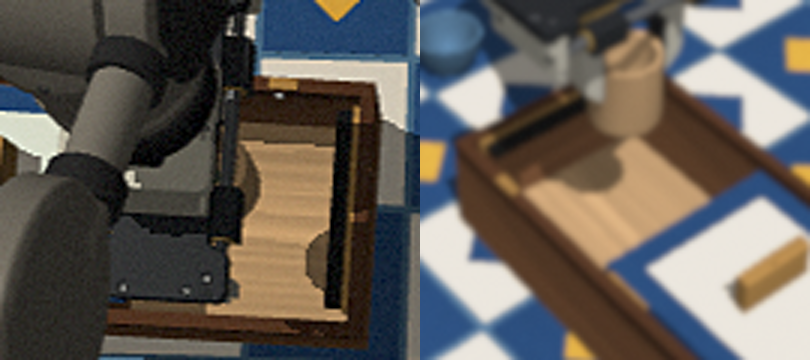

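The cup hangs over the middle of the open compartment, and its shadow falls on the floor. I lower it.

Call:
carry_out:
  rows:
    - [1,0,-10,0]
    - [1,0,-30,0]
    - [1,0,-50,0]
    - [1,0,-70,0]
    - [1,0,-88,0]
    - [1,0,-102,0]
    - [1,0,-112,0]
    - [1,0,-117,0]
    - [1,0,-117,0]
    - [1,0,-117,0]

```text
time: 7.02
tool_pos: [573.4, -3.3, 48.5]
tcp_rot: [-1.088, 1.567, -1.119]
contact_force: [0.2, -0.4, -1.1]
grip_width: 52.2
```

Call:
carry_out:
  rows:
    - [0,0,-1,0]
    - [0,0,-2,0]
    - [0,0,-3,0]
    - [0,0,-3,0]

```text
time: 7.35
tool_pos: [573.5, -3.3, 45.7]
tcp_rot: [-0.992, 1.566, -1.024]
contact_force: [-0.4, 0.9, -1.6]
grip_width: 52.4
```

Call:
carry_out:
  rows:
    - [0,0,-1,0]
    - [0,0,-2,0]
    - [0,0,-2,0]
    - [0,0,-2,0]

```text
time: 7.68
tool_pos: [573.5, -3.3, 43.7]
tcp_rot: [-1.0, 1.566, -1.032]
contact_force: [-0.5, -0.9, -1.7]
grip_width: 52.6
```

Call:
carry_out:
  rows:
    - [0,0,-0.7,0]
    - [0,0,-1.4,0]
    - [0,0,-1.4,0]

```text
time: 7.93
tool_pos: [573.4, -3.2, 42.1]
tcp_rot: [-1.068, 1.567, -1.099]
contact_force: [-0.5, -0.6, -1.1]
grip_width: 52.3
```

Call:
carry_out:
  rows:
    - [0,0,-0.8,0]
    - [0,0,-1.2,0]
    - [0,0,-1.2,0]

```text
time: 8.18
tool_pos: [573.5, -3.2, 42.1]
tcp_rot: [-0.963, 1.566, -0.994]
contact_force: [-2.5, 1.0, 7.4]
grip_width: 52.5
```

The floor takes the load (7.4 N), so I release.

Call:
carry_out:
  rows:
    - [0,0,0.5,0]
    - [0,0,0.5,0]
    - [0,0,0.5,0]
    - [0,0,0.5,0]
    - [0,0,0.5,0]
    - [0,0,0.5,0]
    - [0,0,0.5,0]
    - [0,0,0.5,0]
  hand: 74

```text
time: 8.85
tool_pos: [573.4, -3.3, 42.4]
tcp_rot: [-1.009, 1.566, -1.041]
contact_force: [-0.1, -1.2, 0.8]
grip_width: 74.0
```

Call:
carry_out:
  rows:
    - [0,0,8,0]
    - [0,0,25,0]
    - [0,0,50,0]
    - [0,0,80,0]
    - [0,0,110,0]
    - [0,0,125,0]
    - [0,30,125,0]
    - [1,65,125,0]
    - [2,100,125,0]
    - [3,135,125,0]
    - [5,170,125,0]
    - [5,190,125,0]
    - [5,190,125,0]
    - [5,190,125,0]

```text
time: 10.02
tool_pos: [578.1, 187.7, 167.8]
tcp_rot: [-0.995, 1.566, -1.024]
contact_force: [0.5, -0.3, 0.3]
grip_width: 74.2
```

```bash
python3 -c "
from h import *
p,j=st()
a=capture('top')[:,:,::-1];s=capture('scene')[:,:,::-1]
f=lambda i,k:cv2.resize(i,None,fx=k,fy=k,interpolation=cv2.INTER_CUBIC)
cv2.imwrite('pics/i.png',np.hstack([f(a[90:210,170:310],3)[:360],f(s[190:310,270:400],3)]))"
```

```text
t 10.02 tcp [578.1 187.7 167.8] jaw -1.65 x [ 0.003 -0.004 -1.   ] F [ 0.5  -0.3   0.28] w 74.2 q [ 0.19  0.54  1.37 -0.    1.23  0.22]
```

View pics/i.png

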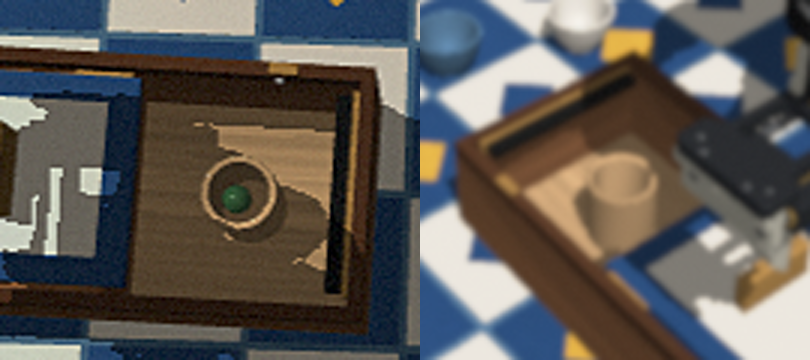

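The cup stands upright with the marble in it (top-crop rim at (239,192)). I close the fingers and lower them behind the handle on its +y side.

Call:
carry_out:
  rows:
    - [-0.5,-3,0,0]
    - [-0.5,-3,0,0]
    - [-0.5,-3,0,0]
    - [-0.5,-3,0,0]
    - [-0.5,-3,0,0]
    - [-0.5,-3,0,0]
    - [-0.5,-3,0,0]
    - [-0.5,-3,0,0]
    - [-0.5,-3,-20,0]
    - [-0.5,-3,-45,0]
    - [-0.5,-3,-62,0]
    - [-0.5,-3,-71,0]
    - [-0.5,-3,-71,0]
    - [-0.5,-3,-71,0]
  hand: 0

```text
time: 11.28
tool_pos: [578.1, 183.0, 96.9]
tcp_rot: [-1.047, 1.566, -1.078]
contact_force: [0.7, 0.4, 0.3]
grip_width: 0.4
```

Call:
carry_out:
  rows:
    - [0,-2,0,0]
    - [0,-4,0,0]
    - [0,-6,0,0]
    - [0,-8,0,0]
    - [0,-10,0,0]
    - [0,-12,0,0]
    - [0,-14,0,0]
    - [0,-16,0,0]
    - [0,-18,0,0]
    - [0,-20,0,0]

```text
time: 12.12
tool_pos: [578.1, 163.1, 97.1]
tcp_rot: [-0.976, 1.566, -1.008]
contact_force: [-1.1, 2.7, 2.3]
grip_width: 0.1
```

The fingers are pushing the door with 2.7 N, about its friction. I push it along the track with x following the 1.7° yaw.

Call:
carry_out:
  rows:
    - [0,-3,0,0]
    - [0,-6,0,0]
    - [0,-9,0,0]
    - [0,-12,0,0]
    - [0,-15,0,0]
    - [0,-18,0,0]
    - [-0.5,-21,0,0]
    - [-0.5,-24,0,0]
    - [-0.5,-27,0,0]
    - [-1,-30,0,0]
    - [-1,-33,0,0]
    - [-1,-36,0,0]
    - [-1,-39,0,0]
    - [-1,-42,0,0]
    - [-1,-45,0,0]
    - [-1.5,-48,0,0]
    - [-1.5,-51,0,0]
    - [-1.5,-54,0,0]
    - [-1.5,-57,0,0]
    - [-2,-60,0,0]

```text
time: 13.78
tool_pos: [576.3, 102.8, 97.1]
tcp_rot: [-0.909, 1.566, -0.94]
contact_force: [0.9, 1.8, -1.7]
grip_width: 0.3
```

Call:
carry_out:
  rows:
    - [0,-3,0,0]
    - [0,-6,0,0]
    - [0,-9,0,0]
    - [0,-12,0,0]
    - [0,-15,0,0]
    - [0,-18,0,0]
    - [-0.5,-21,0,0]
    - [-0.5,-24,0,0]
    - [-0.5,-27,0,0]
    - [-1,-30,0,0]
    - [-1,-33,0,0]
    - [-1,-36,0,0]
    - [-1,-39,0,0]
    - [-1,-42,0,0]
    - [-1,-45,0,0]
    - [-1.5,-48,0,0]
    - [-1.5,-50,0,0]
    - [-1.5,-52,0,0]
    - [-1.5,-54,0,0]
    - [-2,-55,0,0]

```text
time: 15.45
tool_pos: [574.8, 48.3, 97.2]
tcp_rot: [-0.541, 1.566, -0.572]
contact_force: [3.4, 6.6, -3.5]
grip_width: 0.5
```

```bash
python3 -c "
from h import *
p,j=st()
s=capture('scene')[:,:,::-1]
f=lambda i,k:cv2.resize(i,None,fx=k,fy=k,interpolation=cv2.INTER_CUBIC)
cv2.imwrite('pics/k.png',f(s[180:330,260:420],4))"
```

```text
t 15.45 tcp [574.8  48.3  97.2] jaw -1.8 x [ 0.004 -0.003 -1.   ] F [ 3.44  6.63 -3.5 ] w 0.5 q [-0.05  0.56  1.55 -0.    1.02 -0.01]
```

View pics/k.png

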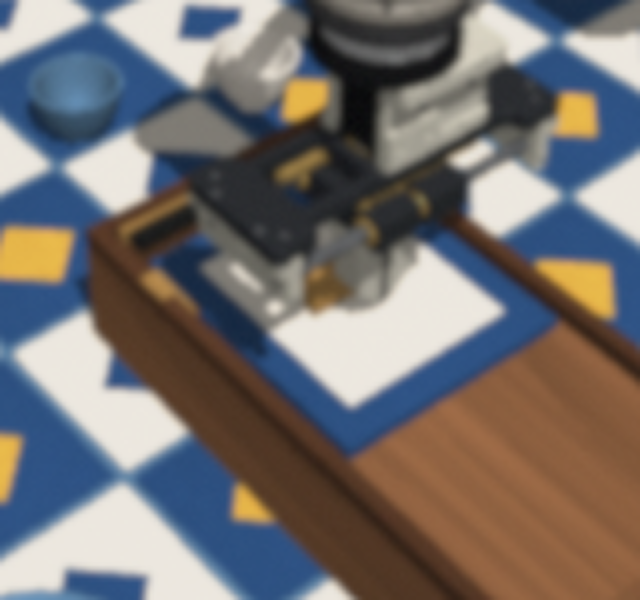

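The door is most of the way, with about 30 mm left to 0 and the handle against the fingers. I continue in smaller steps and watch the force.

Call:
carry_out:
  rows:
    - [0,-2,0,0]
    - [0,-4,0,0]
    - [0,-6,0,0]
    - [0,-8,0,0]
    - [0,-10,0,0]

```text
time: 15.92
tool_pos: [574.6, 39.1, 97.2]
tcp_rot: [-0.276, 1.567, -0.308]
contact_force: [0.3, 8.4, 0.6]
grip_width: 0.6
```

Call:
carry_out:
  rows:
    - [0,-1.5,0,0]
    - [0,-3,0,0]
    - [0,-4.5,0,0]
    - [0,-5,0,0]

```text
time: 16.25
tool_pos: [574.5, 34.6, 97.2]
tcp_rot: [-0.028, 1.567, -0.06]
contact_force: [0.1, 5.0, -0.8]
grip_width: 0.5
```

Call:
carry_out:
  rows:
    - [0,-1,0,0]
    - [0,-2,0,0]
    - [0,-3,0,0]
    - [0,-4,0,0]

```text
time: 16.58
tool_pos: [574.4, 32.0, 97.2]
tcp_rot: [0.574, 1.566, 0.543]
contact_force: [0.3, 11.2, -1.4]
grip_width: 0.2
```

Call:
carry_out:
  rows:
    - [0,-1,0,0]
    - [0,-2,0,0]
    - [0,-2,0,0]

```text
time: 16.83
tool_pos: [574.3, 31.2, 97.2]
tcp_rot: [0.881, 1.565, 0.849]
contact_force: [0.6, 7.6, -0.2]
grip_width: 0.5
```

Call:
carry_out:
  rows:
    - [0,-1,0,0]
    - [0,-2,0,0]
    - [0,-2,0,0]

```text
time: 17.08
tool_pos: [574.3, 30.5, 97.3]
tcp_rot: [1.073, 1.563, 1.041]
contact_force: [0.5, 8.5, 0.2]
grip_width: -0.1
```

Call:
carry_out:
  rows:
    - [0,-1,0,0]
    - [0,-2,0,0]
    - [0,-2,0,0]

```text
time: 17.33
tool_pos: [574.3, 30.0, 97.3]
tcp_rot: [1.188, 1.561, 1.157]
contact_force: [0.2, 8.3, -0.3]
grip_width: 0.3
```

The arm gives about 4 N/mm, so I lengthen the shifts slightly.

Call:
carry_out:
  rows:
    - [0,-1,0,0]
    - [0,-2,0,0]
    - [0,-3,0,0]
    - [0,-3,0,0]

```text
time: 17.67
tool_pos: [574.2, 28.8, 97.3]
tcp_rot: [1.271, 1.558, 1.24]
contact_force: [0.1, 10.0, -0.5]
grip_width: 0.5
```

Call:
carry_out:
  rows:
    - [0,-1,0,0]
    - [0,-2,0,0]
    - [0,-3,0,0]
    - [0,-3,0,0]

```text
time: 18.0
tool_pos: [574.2, 27.7, 97.4]
tcp_rot: [1.329, 1.555, 1.298]
contact_force: [1.2, 10.6, -0.2]
grip_width: 0.1
```

Call:
carry_out:
  rows:
    - [0,-1,0,0]
    - [0,-2,0,0]
    - [0,-3,0,0]
    - [0,-3.5,0,0]

```text
time: 18.33
tool_pos: [574.2, 25.9, 97.4]
tcp_rot: [1.362, 1.552, 1.331]
contact_force: [0.5, 10.7, -0.6]
grip_width: 0.3
```

Call:
carry_out:
  rows:
    - [0,-1,0,0]
    - [0,-2,0,0]
    - [0,-3,0,0]
    - [0,-3.5,0,0]

```text
time: 18.67
tool_pos: [574.1, 24.5, 97.4]
tcp_rot: [1.398, 1.549, 1.368]
contact_force: [1.2, 12.8, 0.1]
grip_width: 0.1
```

Call:
carry_out:
  rows:
    - [0,-1,0,0]
    - [0,-2,0,0]
    - [0,-3,0,0]
    - [0,-3.5,0,0]

```text
time: 19.0
tool_pos: [574.1, 23.4, 97.5]
tcp_rot: [1.423, 1.545, 1.392]
contact_force: [1.1, 13.9, -0.5]
grip_width: 0.6
```

Call:
carry_out:
  rows:
    - [0,-1,0,0]
    - [0,-2,0,0]
    - [0,-3,0,0]
    - [0,-3.5,0,0]

```text
time: 19.33
tool_pos: [574.1, 22.6, 97.5]
tcp_rot: [1.444, 1.541, 1.413]
contact_force: [0.0, 14.6, -1.1]
grip_width: 0.7
```

Call:
carry_out:
  rows:
    - [0,-1,0,0]
    - [0,-2,0,0]
    - [0,-3,0,0]
    - [0,-3.7,0,0]

```text
time: 19.67
tool_pos: [574.1, 22.2, 97.6]
tcp_rot: [1.462, 1.535, 1.432]
contact_force: [1.9, 20.0, -0.6]
grip_width: 0.4
```

```bash
python3 -c "
from h import *
p,j=st()
a=capture('top')[:,:,::-1];s=capture('scene')[:,:,::-1]
f=lambda i,k:cv2.resize(i,None,fx=k,fy=k,interpolation=cv2.INTER_CUBIC)
cv2.imwrite('pics/m.png',np.hstack([f(a[100:200,200:300],4),f(s[200:300,265:365],4)]))"
```

```text
t 19.67 tcp [574.1  22.2  97.6] jaw -1.78 x [ 0.005  0.035 -0.999] F [ 1.93 19.96 -0.62] w 0.4 q [-0.11  0.56  1.56  0.04  1.02 -0.11]
```

View pics/m.png

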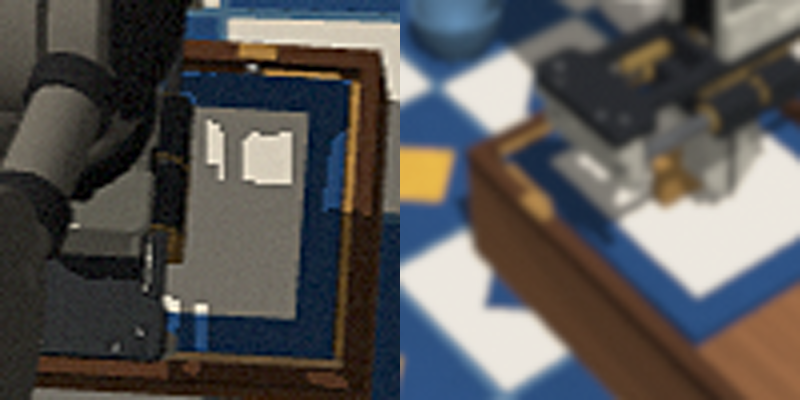

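The door now covers the seal completely, and the force rose steeply to 20 N over 0.4 mm of travel. That looks like the hard stop past the click. I back off at once and watch whether the door follows.

Call:
carry_out:
  rows:
    - [0,0.5,0,0]
    - [0,1.5,0,0]
    - [0,2.5,0,0]

```text
time: 20.02
tool_pos: [574.2, 25.9, 97.6]
tcp_rot: [1.458, 1.534, 1.428]
contact_force: [-0.2, 6.1, -0.8]
grip_width: 0.5
```

Call:
carry_out:
  rows:
    - [0,2,0,0]
    - [0,5,0,0]
    - [0,10,0,0]
    - [0,10,0,0]
    - [0,10,0,0]

```text
time: 20.43
tool_pos: [574.2, 35.8, 97.7]
tcp_rot: [1.453, 1.534, 1.423]
contact_force: [0.6, -0.8, 0.3]
grip_width: 0.4
```

Call:
carry_out:
  rows:
    - [0,0,10,0]
    - [0,0,40,0]
    - [0,0,75,0]
    - [0,20,110,0]
    - [0,55,130,0]
    - [-10,95,150,0]
    - [-10,135,160,0]
    - [-10,175,170,0]
    - [-10,210,180,0]
    - [-10,245,180,0]
    - [-10,280,180,0]
    - [-10,280,180,0]
    - [-10,280,180,0]

```text
time: 21.52
tool_pos: [563.6, 317.3, 277.9]
tcp_rot: [1.449, 1.535, 1.422]
contact_force: [0.0, -0.9, -0.1]
grip_width: 0.5
```

```bash
python3 -c "
from h import *
p,j=st()
a=capture('top')[:,:,::-1];s=capture('scene')[:,:,::-1]
f=lambda i,k:cv2.resize(i,None,fx=k,fy=k,interpolation=cv2.INTER_CUBIC)
cv2.imwrite('pics/o.png',np.hstack([f(a[100:210,200:300],4),f(s[190:300,265:365],4)]))"
```

```text
t 21.52 tcp [563.6 317.3 277.9] jaw -1.55 x [ 0.005  0.036 -0.999] F [ 0.03 -0.85 -0.09] w 0.5 q [0.38 0.53 1.08 0.03 1.51 0.4 ]
```

View pics/o.png

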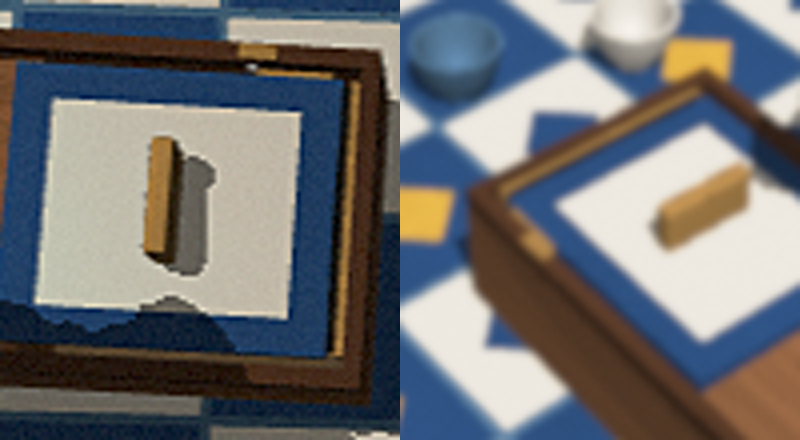

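The door stayed shut on release, retreating about 3 mm from the stop with its brass strip end against the catch pin at top-crop (255,68). If the catch had missed, it would have sprung back about 7 mm or more. I'm out of pictures, so I check this in numbers: the door position and how much of the seal is squeezed.

```bash
python3 - <<'E'
from h import *
st()
a0=cv2.imread("pics/top0.png").astype(float); 
def edge(im,v,u0,u1): # white panel -> blue fall along row, in red channel, subpixel
    r=cv2.GaussianBlur(im[:,:,2],(1,5),0)[v,u0:u1]; t=(r.max()+r.min())/2
    i=[k for k in range(len(r)-1) if r[k]>=t>r[k+1]][-1]
    return u0+i+(r[i]-t)/(r[i]-r[i+1])
new=[capture("top")[:,:,::-1].astype(float) for _ in range(2)]
g=lambda im,u0,u1:np.mean([ray("top",edge(im,v,u0,u1),v,83.5)[1] for v in range(130,160,3)])
y0=g(a0,190,214); 
for n in new: y=g(n,260,283); print("start",y0.round(1),"now",y.round(1),"moved",(y0-y).round(1))
# seal face (start) vs door's leading edge (now), same rows
s=[];d=[]
for v in range(140,170,3):
    r=a0[v,260:288].sum(1); i=np.argmin(np.diff(r)); s.append(ray("top",260+i+.5,v,84)[1])
    b=new[0][v,272:292]; bl=b[:,0]-b[:,2]; k=np.where(bl>20)[0].max(); d.append(ray("top",272+k+.5,v,83.5)[1])
print("seal face y",np.median(s),"door lead edge y",np.median(d),"squeeze",np.median(s)-np.median(d))
E
```

```text
t 21.62 tcp [564.3 315.  278. ] jaw -1.74 x [ 0.006  0.035 -0.999] F [0.76 0.44 0.41] w 0.4 q [0.38 0.53 1.08 0.03 1.51 0.4 ]
start 89.8 now -55.7 moved 145.5
start 89.8 now -55.7 moved 145.5
seal face y -69.10139356045255 door lead edge y -75.6557536559122 squeeze 6.554360095459657
```

The seal is squeezed about 6.5 mm (roughly 9 N) with nothing touching the door. Friction and drag alone (about 3.5 N) couldn't hold that, so the catch must be holding it. I hand in.

```bash
python3 -c "
from h import *
st();print(close_job())"
```

```text
t 21.72 tcp [564.6 314.3 278.1] jaw -1.82 x [ 0.006  0.036 -0.999] F [-0.66 -0.75  0.25] w 0.4 q [0.37 0.53 1.08 0.03 1.51 0.4 ]
the job is handed in; nothing more can be done
None
```

The cup, with its marble, is standing in the compartment and the door is shut. I handed the job in at 21.7 s with the arm clear; it gave no verdict.

**Cup:** I picked the larger wooden cup, the one holding the marble, and set it upright on the compartment floor. Before closing the door, the pictures showed it upright with the marble in it. I could not see it again once the door covered it.

**Door:** I pushed it shut by the handle with closed fingers. The measured push was about 15 N near the click and peaked at 20 N at what I took for the hard stop. That is under the 24 N limit but more than I had meant to use.

**Last checks:**
- **Position:** the door moved 145.5 mm, so it reads about 5 mm. Two successive pictures agreed.
- **Held by the catch:** with nothing touching it, the door still squeezes the seal by about 6.5 mm, which friction alone could not hold. I infer from this that the catch clicked; I did not see it pop in or tug the door to test it.
- **Disagreement:** the door came back about 3 mm from the stop where 2 mm was expected, which is within my pixel accuracy.
- **Pots and jar:** both pots were still in place in the last views I had of them. I steered clear of the jar but did not measure it again.

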